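# Catch the falling lid of the plug case and ease it shut

## Robot

A 6-joint arm with a two-finger parallel gripper is mounted at the origin on the work surface. World frame = base frame: x ahead of the robot, y to its left, z up, the work surface at z = 0. Lengths are in m, angles in degrees, forces in N, time in s.
With the tool pointing down it reaches from about 0.4 to 0.825 m from the base axis. Payload 7 kg.
Tool frame: the origin (TCP) lies at the very end of the fingers, on their centre line; the grasp point (between the pads) lies 19 mm behind it (ctrl.grip_depth is the distance from the TCP to the grasp point, in m); z points along the fingers, y is the line along which they close (so a half turn about z gives the same grasp; the last joint's range is limited). The gripper opens to 88 mm and grips with 3 to 60 N. Pads are 19 mm wide; open, the fingers measure 130 mm over their backs; the gripper's body (78 mm by 193 mm) begins 47 mm behind the grasp point.
Start: joints at [-57.175, 20.546, 0.682, 0, -70.136, -16.507], TCP at [0.19, -0.648, 0.227] pointing down, gripper open.
Joint ranges: [-176.03, 176.03], [-82.01, 121.73], [-58.28, 71.71], [-173.87, 95.51], [-174.79, -0.11], [-173.66, 173.66]. Speed limits (degrees/s): [136.94, 136.94, 172.46, 180, 180, 180].

## Interface

Orientations are given as [roll, pitch, yaw] about the fixed x, y, z axes, in that order (R = Rz(yaw) Ry(pitch) Rx(roll)).
In Python, from plant import get_obs, eyes, ctrl, spotter gives the robot as it stands.
- The arm moves only by the shell command python3 -m crank 'ROWS'. ROWS is JSON, one flat list of numbers, 7 for each row, row after row: the turn, a rotation vector about the tool's x, y, z in rad, then the shift along the tool's x, y, z in mm, then the opening, from 0 (shut) to 1 (fully open). A call has 1 to 5 rows; each row shifts and turns the commanded pose from where the row before left it, along the tool's axes as they then stand; what a row does not reach is not made up. A row lasts 1/8 s, in which the tool goes at most 62.5 mm and 10.7 degrees, less where a joint would pass 70% of its speed; a pose out of reach is approached as far as the arm can. A call is refused whole if a number of a shift passes 62.5 or a number of a turn 0.188, either way. A call with a gripper value outside its range is refused whole. The fingers move at their own pace and stop on an object; the grip force is fixed at half the most. Time passes only in rows, so rows that do not move let the fingers close. It gives the time, the measured TCP pose, the force, the opening and the grip force at its end, in the units of the state.
- get_obs(): the state, without advancing time (a new reading comes with each control period).
- eyes.snapshot(name): name is "side" or "top"; returns the picture (384x512x3 uint8, blue, green, red); there is no depth.
- eyes.camera_model(name): a dict with "fx", "fy", "cx", "cy" (pixels), "extrinsics" (4x4, takes a point from camera to world coordinates). Camera axes: x right, y down, z forward; pixel columns grow to the right and rows downward; lengths in m; the calibration is good to about 2 mm. A picture is of the moment at which its call begins. camera_model takes no time and is no camera call.
- ctrl.close_job(): hands the job in; it is judged then, once.
Trained networks look in the newest picture that a camera, given by its name, has taken for a name from the list of things; names that differ only in an ending like _2 or _b are one class to them, and where a whole thing is asked for, a point or a joint stands for the part that bears it (a point fixed in the world has none). Each returns a list of dicts, best first, with "p" (0 to 1); they miss things now and then, are a little off and sometimes report something else, mostly with a low value. They report only what shows in the picture. A call takes as long as a camera call.
- spotter.outline_of(camera, target): "region" (384x512 bool, what is visible of it) and "rect" ([left, top, width, height] in pixels, round what is visible of it).
- spotter.place_of(camera, target): "location" ([column, row] in pixels: a listed point, or the origin of a listed thing).
The state is a dict: "clock": time; "joint_pos": joint angles; "qvel": joint speeds; "tau": joint torques, N m; "tool_pos": TCP position; "orientation": TCP orientation; "force": force on the tool from outside, world axes, zero at the start; "moment": the same for the moment, N m; "opening": finger opening in m; "gripper_force": force on a finger pad.
Only numpy, scipy, OpenCV 4.12 (cv2) and the standard library are available. Lean on these libraries where they do the work, as an engineer would, in place of code of your own. Each camera call takes 0.05 s, during which the arm holds its last target. There are 200 camera calls.

## Task

The lid of the wooden plug case stands open, leaning back. Tip it forward past its balance with the fingers and let go so that it falls on its own, catch it on the outside of a finger under its front lip while the lip is still a good hand's breadth above the case, let it come to rest there for a moment, then lower it on the finger until it is fully shut, without letting it bang, and move clear. Nothing needs gripping: leave the mallet, the glue bottle and the loose plug where they are.

Things in the scene. Friction and masses are not known exactly. Their poses are not given: they have to be found in the camera images.
- case: open-topped plywood case fixed to the bench, 180 (x) x 230 (y) x 95 (z) mm, holding short wooden plugs that stay below its rim. Origin: centre of its underside, on the bench. Its own +x points level from the front to the hinge side, its y runs along the hinge, z is up
- lid_hinge (a point): middle of the lid's hinge line, at the top of the case's back wall: 90 mm along the case's +x from its origin, 95.5 mm above the bench. Fixed. The lid is a plain dark wooden board 210 x 230 mm, 12 mm thick, about 0.34 kg (0.29 to 0.41), without handle; its underside passes through the hinge line
- lid_edge (a point): middle of the front edge of the lid's underside (inner face), 210 mm from the hinge line; moves with the lid. Its z axis points out of the lid's outer (upper) face, its x axis from this edge to the hinge. With the lid shut, the lip stands 30 mm out beyond the case's front wall, so a fingertip can be under the lip in front of the wall
- lid (a joint): lid angle, rad: 0 shut, 1.57 upright, 1.8 leaning back on its stop. It starts there. Below about 1.48 it falls forward by itself. The hinge is damped (0.45 N m s/rad): the fall is slow at first, then faster, 2.5 to 4.5 s from 1.45 to 0.6 rad; uncaught it strikes at 0.65 to 0.95 rad/s. A finger under the lip feels about 2 N
- mallet: bystander, loose: joiner's mallet with a head 60 mm thick and 124 mm long and a wooden handle 27 mm thick, lying on the bench behind the hinge side of the case. Origin under the middle of its head; its handle points along its own -x, 250 mm long
- glue: bystander, loose: white glue bottle, 60 mm in diameter, 150 mm tall, standing on the bench by one end of the case. Origin: centre of its underside
- plug: bystander, loose: wooden plug, 35 mm in diameter, 30 mm tall, standing on the bench by the front of the case. Origin: centre of its underside

How it is judged (in metres and radians):
On the way, in this order (a step that is already met when the one before it is completed fails the run):
1. the lid, past its balance, falls on its own with nothing touching it (value of joint lid between 0.4 and 1.5 rad and velocity of joint lid below -0.02 rad/s and contact force between lid and anything else below 0.05 N), for 0.3 s.
2. the lid is caught: it rests nearly still on the fingers, its lip still at least 60 mm above its shut height (value of joint lid between 0.29 and 1.3 rad and velocity of joint lid between -0.08 and 0.08 rad/s and contact force between lid and the fingers above 0.4 N), for 0.2 s.
At the end, for the whole second after the job is handed in: the lid is shut (within 0.02 rad, about 4 mm at the lip) and still; mallet, glue bottle and plug within 15 mm of where they started (value of joint lid below 0.02 rad and velocity of joint lid between -0.02 and 0.02 rad/s and distance of each of mallet, glue, plug from where it was at the start of the episode below 0.015 m); the robot touches nothing.
It fails at once if the lid bangs: it comes down faster than 0.35 rad/s (about 75 mm/s at the lip) in the last 0.12 rad (25 mm) before it is shut (value of joint lid below 0.12 rad and velocity of joint lid below -0.35 rad/s).
It fails at once if the mallet is moved more than 30 mm or lifted (distance of mallet from where it was at the start of the episode above 0.03 m).
It fails at once if the glue bottle is moved more than 30 mm, knocked over or lifted (distance of glue from where it was at the start of the episode above 0.03 m or angle between glue's own z axis and vertical above 0.5 rad).
It fails at once if the loose plug is moved more than 30 mm or lifted (distance of plug from where it was at the start of the episode above 0.03 m).
It also fails if it takes over 58 s, if anything falls off the work surface, if the arm or the gripper's body presses on something with over 40 N, if the wrist force passes 120 N, or if a joint passes its speed limit or range.

## Working session

There is one attempt and no reset: what is moved stays moved. The work goes in short steps, Python scripts to look and compute and a shell command to move; the robot and the scene stay as the last step left them, time stands still between calls to the robot, and variables do not carry over. Pictures are saved under pics/ and viewed, at most 10 in all, crops included, and the job is handed in when it is done.

```bash
mkdir -p pics; ls; cat > h.py <<'E'
import numpy as np,cv2
from scipy.spatial.transform import Rotation as R
from plant import get_obs, eyes, ctrl, spotter
def proj(c,P):
    m=eyes.camera_model(c);E=np.linalg.inv(np.array(m["extrinsics"]));p=E[:3,:3]@np.array(P)+E[:3,3]
    return np.array([m["fx"]*p[0]/p[2]+m["cx"],m["fy"]*p[1]/p[2]+m["cy"]])
def ray(c,uv):
    m=eyes.camera_model(c);E=np.array(m["extrinsics"]);d=E[:3,:3]@np.array([(uv[0]-m["cx"])/m["fx"],(uv[1]-m["cy"])/m["fy"],1])
    return E[:3,3],d/np.linalg.norm(d)
def onz(c,uv,z):
    o,d=ray(c,uv);return o+d*(z-o[2])/d[2]
def tri(a,b):
    (o1,d1),(o2,d2)=ray("side",a),ray("top",b)
    s=np.linalg.lstsq(np.c_[d1,-d2],o2-o1,rcond=None)[0]
    p,q=o1+d1*s[0],o2+d2*s[1];return (p+q)/2,np.linalg.norm(p-q)
E
python3 - <<'E'
from h import *
for c in("side","top"):
    cv2.imwrite(f"pics/{c}0.png",eyes.snapshot(c)); print(c,np.round(eyes.camera_model(c)["extrinsics"],3).tolist())
for t in("case","lid_hinge","lid_edge","mallet","glue","plug"):
    r={}
    for c in("side","top"):
        l=spotter.place_of(c,t); print(t,c,[(np.round(x["location"],1).tolist(),round(x["p"],2)) for x in l[:2]])
        if l:
            r[c]=l[0]["location"]
            if t in("case","mallet","glue","plug"): print("  z0",onz(c,r[c],0).round(3))
    if len(r)==2: print("  tri",*[np.round(v,3) for v in tri(r["side"],r["top"])])
print(get_obs())
E
```

```text
pics
side [[0.903, -0.326, 0.278, 0.386], [-0.429, -0.699, 0.572, -0.497], [0.007, -0.636, -0.772, 0.807], [0.0, 0.0, 0.0, 1.0]]
top [[-0.001, -0.998, 0.066, 0.57], [-1.0, 0.002, 0.02, 0.051], [-0.02, -0.066, -0.998, 1.005], [0.0, 0.0, 0.0, 1.0]]
case side [([223.3, 208.6], 0.79)]
  z0 [ 0.574  0.082 -0.   ]
case top [([249.1, 213.5], 0.9)]
  z0 [0.576 0.087 0.   ]
  tri [ 0.576  0.088 -0.008] 0.0
lid_hinge side [([212.3, 148.4], 0.75)]
lid_hinge top [([213.4, 205.8], 0.56), ([175.5, 199.1], 0.33)]
  tri [0.591 0.166 0.113] 0.004
lid_edge side [([199.5, 64.2], 0.72)]
lid_edge top [([176.9, 200.8], 0.91)]
  tri [0.596 0.208 0.305] 0.003
mallet side []
mallet top [([168.6, 188.0], 0.61)]
  z0 [0.643 0.298 0.   ]
glue side [([294.6, 202.6], 0.65), ([200.2, 61.7], 0.55)]
  z0 [0.732 0.028 0.   ]
glue top [([269.0, 153.5], 0.92)]
  z0 [0.733 0.035 0.   ]
  tri [ 0.735  0.035 -0.01 ] 0.002
plug side [([284.5, 257.1], 0.5)]
  z0 [ 0.643 -0.092  0.   ]
plug top [([314.0, 187.2], 0.69)]
  z0 [ 0.644 -0.082  0.   ]
  tri [ 0.647 -0.084 -0.015] 0.003
{'clock': 0.7, 'joint_pos': array([-5.71758830e+01,  2.05433557e+01,  6.82145336e-01, -3.42790569e-04,
       -7.01353347e+01, -1.65057971e+01]), 'qvel': array([ 0.08085652, -0.04328638,  0.02138603,  0.04270692, -0.01162041,
        0.09451397]), 'tau': array([ 3.35068571e-04, -5.82156086e+01,  2.93250883e+01,  7.00116456e+00,
        1.26925728e-02, -2.34917809e-05]), 'tool_pos': array([ 0.1896245 , -0.64779797,  0.22659552]), 'orientation': array([-1.79996779e+02,  1.29071588e-03, -1.63681797e+02]), 'force': array([ 0.0939782 ,  0.77678334, -0.1667297 ]), 'moment': array([-0.00492643, -0.02594523, -0.04830495]), 'gripper_force': 0.0, 'opening': 0.08765638800270324}
```

View pics/side0.png

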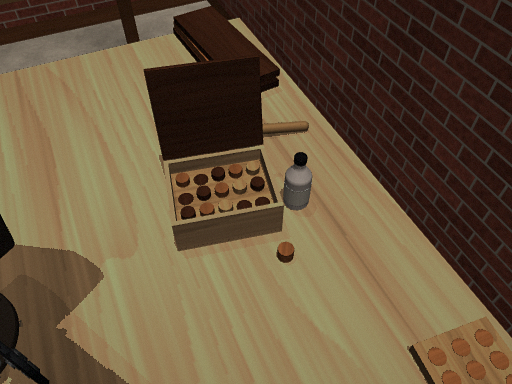

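View pics/top0.png

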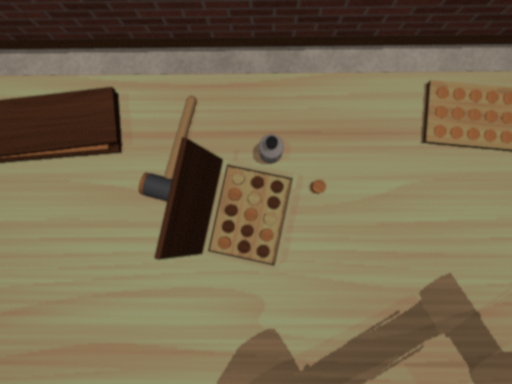

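The side view shows the lid standing open and the rim of the case. The glue bottle is at about (295,200) and the plug at (286,252). In the top view the rim corners are near (228,166), (292,178), (274,264) and (210,250). The mallet lies behind the lid, with its head at (157,187).

```bash
cat >> h.py <<'E'
def fit():
    from scipy.optimize import least_squares
    obs=[("top",(228,166),(.09,.115,.095)),("top",(292,178),(-.09,.115,.095)),("top",(274,264),(-.09,-.115,.095)),("top",(210,250),(.09,-.115,.095)),
     ("side",(282,204),(-.09,.115,.095)),("side",(174,225),(-.09,-.115,.095)),("side",(177,245),(-.09,-.115,0)),("side",(199.5,64.2),None),("top",(176.9,200.8),None)]
    e=(.09-.21*np.cos(1.8),0,.0955+.21*np.sin(1.8))
    def w(p,l): 
        # local lateral +u = world +x-ish side (right-hand -y of case)
        c,s=np.cos(p[2]),np.sin(p[2]); return np.array([p[0]+c*l[0]+s*l[1],p[1]+s*l[0]-c*l[1],l[2]])
    f=lambda p:np.concatenate([proj(c,w(p,l or e))-uv for c,uv,l in obs])
    r=least_squares(f,[.575,.087,1.37],loss="soft_l1");return r.x,f(r.x).reshape(-1,2),w
E
python3 - <<'E'
from h import *
x,f,w=fit();print(x,np.degrees(x[2]));print(f.round(1).tolist())
for n,p in(("plug",(.645,-.084)),("glue",(.734,.035)),("mallet",(.643,.298))):
    d=np.array(p)-x[:2];c,s=np.cos(x[2]),np.sin(x[2]);print(n,d@[c,s],d@[s,-c])
E
```

```text
[0.57169876 0.08373694 1.36968654] 78.47725823041691
[[-6.2, -6.0], [4.2, -3.2], [3.2, 7.3], [-8.3, 5.6], [0.4, 0.3], [-3.6, 1.0], [0.0, 6.2], [0.6, -1.1], [-5.3, -0.9]]
plug -0.14971386149913102 0.10533049382645206
glue -0.015333886287949596 0.16876567540767135
mallet 0.22418760368413676 0.027063678803700673
```

```bash
python3 - <<'E'
from h import *
x,f,w=fit()
out=[]
for c,b in(("top",(130,120,320,290)),("side",(130,40,330,270))):
    im=cv2.resize(cv2.imread(f"pics/{c}0.png"),None,fx=3,fy=3,interpolation=cv2.INTER_CUBIC)
    P=lambda l:tuple(int(v) for v in (proj(c,w(x,l))*3+1))
    for z in(0,.095):
        cv2.polylines(im,[np.array([P((a,b_,z)) for a,b_ in((.09,.115),(-.09,.115),(-.09,-.115),(.09,-.115))])],True,(0,255,255) if z else (255,255,0),1)
    a=1.8;e=(.09-.21*np.cos(a),.0955+.21*np.sin(a))
    cv2.polylines(im,[np.array([P((.09,.115,.0955)),P((e[0],.115,e[1])),P((e[0],-.115,e[1])),P((.09,-.115,.0955))])],True,(0,255,0),1)
    im=im[b[1]*3:b[3]*3,b[0]*3:b[2]*3];out.append(cv2.resize(im,(398,398*im.shape[0]//im.shape[1])))
h=max(o.shape[0] for o in out);cv2.imwrite("pics/ov.png",np.hstack([cv2.copyMakeBorder(o,0,h-o.shape[0],0,0,0) for o in out]))
E
```

```text
(no output)
```

View pics/ov.png

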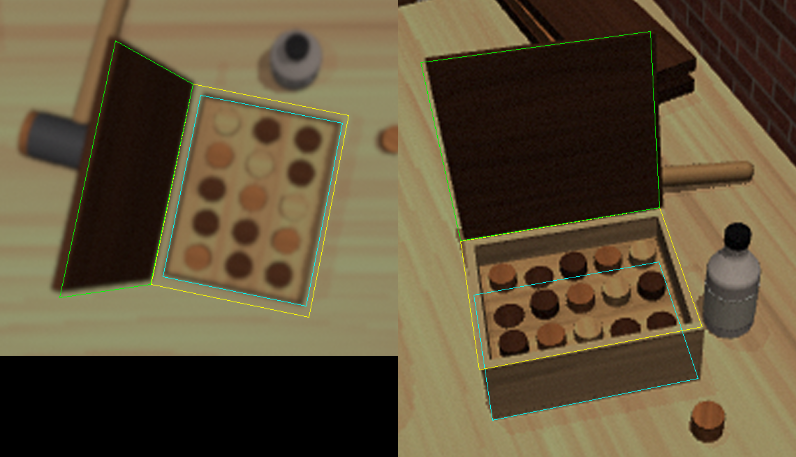

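```bash
cat >> h.py <<'E'
CX,CY,YAW=.572,.084,np.radians(78.5)
ex=np.array([np.cos(YAW),np.sin(YAW),0]);eu=np.array([np.sin(YAW),-np.cos(YAW),0]);ez=np.array([0,0,1.])
def W(X,u,z): return np.array([CX,CY,0])+X*ex+u*eu+z*ez
def state():
    o=get_obs();return o,o["tool_pos"],R.from_euler("xyz",o["orientation"],degrees=True).as_matrix()
def show(tilt=40):
    o,p,M=state();d=p-[CX,CY,0];print("t",round(o["clock"],2),"X,u,z mm",(1e3*np.array([d@ex,d@eu,p[2]])).round(1),"F",o["force"].round(1),"q",o["joint_pos"].round(0))
    t=np.radians(tilt);z=np.sin(t)*ex-np.cos(t)*ez;y=np.cos(t)*ex+np.sin(t)*ez
    print("rotvec to go",R.from_matrix(M.T@np.c_[np.cross(y,z),y,z]).as_rotvec().round(3))
def go(X,u,z):
    o,p,M=state();print("shift to",(X,u,z),(1e3*M.T@(W(X,u,z)-p)).round(1))
E
python3 -m crank '[0,0,0,0,0,-50,0, 0,0,0,0,0,-50,0, 0,0,0,0,0,-50,0, 0,0,0.162,0,0,0,0, 0,0,0.162,0,0,0,0]'
python3 -m crank '[0,0,0.162,0,0,0,0]'
python3 -c "
from h import *
show();go(-.25,-.02,.38)"
```

```text
clock: 1.32
tool_pos: [0.1898, -0.6479, 0.3774]
orientation: [-179.9, 0.1, 177.5]
force: [0.6, 0.1, -1.2]
opening: 0.0433
gripper_force: 0.0
clock: 1.45
tool_pos: [0.1896, -0.6477, 0.3767]
orientation: [-180.0, 0.0, 168.2]
force: [-0.2, -0.0, -0.3]
opening: 0.0331
gripper_force: 0.0
t 1.45 X,u,z mm [-793.3 -228.8  376.7] F [-0.2 -0.  -0.3] q [-57.  18.  16.  -0. -88. -45.]
rotvec to go [-0.698  0.002 -0.005]
shift to (-0.25, -0.02, 0.38) [-205.6  544.5   -3.3]
```

```bash
python3 -m crank '[0,0,0,-20.5,54.5,0,0, 0,0,0,-20.5,54.5,0,0, 0,0,0,-20.5,54.5,0,0, 0,0,0,-20.5,54.5,0,0, 0,0,0,-20.5,54.5,0,0]' >/dev/null
python3 -m crank '[0,0,0,-20.5,54.5,0,0, 0,0,0,-20.5,54.5,0,0, 0,0,0,-20.5,54.5,0,0, 0,0,0,-20.5,54.5,0,0, 0,0,0,-20.5,54.5,0,0]' >/dev/null
python3 -m crank '[-0.175,0,0,0,0,0,0, -0.175,0,0,0,0,0,0, -0.175,0,0,0,0,0,0, -0.175,0,0,0,0,0,0, 0,0,0,0,0,0,0]'
python3 -c "
from h import *
show();go(.2,-.02,.38)"
```

```text
clock: 3.32
tool_pos: [0.4989, -0.1575, 0.3742]
orientation: [139.7, -0.3, 168.2]
force: [0.4, -0.4, -0.2]
opening: 0.0005
gripper_force: 0.0
t 3.33 X,u,z mm [-251.2  -23.5  374.2] F [ 0.4 -0.4 -0.2] q [ -27.   11.   11.  -39. -100.  -78.]
rotvec to go [ 0.005  0.    -0.008]
shift to (0.2, -0.02, 0.38) [ -0.7 347.9 287.4]
```

```bash
python3 -m crank '[0,0,0,0,43.5,36,0, 0,0,0,0,43.5,36,0, 0,0,0,0,43.5,36,0, 0,0,0,0,43.5,36,0, 0,0,0,0,43.5,36,0]' >/dev/null
python3 -m crank '[0,0,0,0,43.5,36,0, 0,0,0,0,43.5,36,0, 0,0,0,0,43.5,36,0, 0,0,0,0,0,0,0]'
python3 -c "
from h import *
show();go(.2,-.02,.2875)"
```

```text
clock: 4.45
tool_pos: [0.5884, 0.2923, 0.3808]
orientation: [139.9, 0.1, 168.8]
force: [-0.7, -0.5, -0.1]
opening: 0.0003
gripper_force: 0.0
t 4.45 X,u,z mm [207.4 -25.5 380.8] F [-0.7 -0.5 -0.1] q [  22.    6.    4.  -35.  -67. -116.]
rotvec to go [ 0.002 -0.002  0.005]
shift to (0.2, -0.02, 0.2875) [ -5.3 -65.8  66.6]
```

```bash
python3 -m crank '[0,0,0,-1,-22,22,0, 0,0,0,-1,-22,22,0, 0,0,0,-1,-22,22,0, 0,0,0,0,0,0,0]'
python3 -c "
from h import *
show();go(.13,-.02,.2875)
a,b=eyes.snapshot('side'),eyes.snapshot('top')
cv2.imwrite('pics/hook.png',np.hstack([cv2.resize(a[20:260,100:340],(399,399)),cv2.resize(b[90:330,100:340],(399,399))]))"
```

```text
clock: 4.95
tool_pos: [0.5899, 0.2789, 0.2856]
orientation: [140.0, -0.2, 168.5]
force: [0.3, 0.5, 0.3]
opening: 0.0004
gripper_force: 0.0
t 4.95 X,u,z mm [194.5 -21.4 285.6] F [0.3 0.5 0.3] q [  20.    9.   -3.  -39.  -60. -107.]
rotvec to go [-0.001 -0.002 -0.002]
shift to (0.13, -0.02, 0.2875) [ -1.4 -48.3 -42.9]
```

View pics/hook.png

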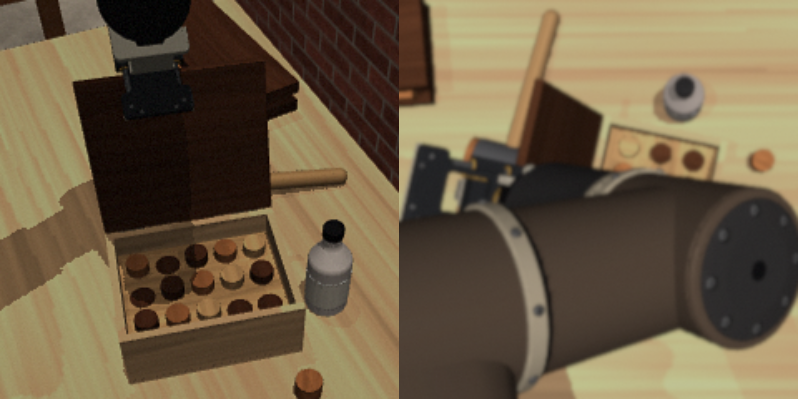

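The fingers are hooked behind the lid's top edge, with the gripper at (155,100) in the left crop, and nothing is touching. I'll pull forward now.

```bash
cat >> h.py <<'E'
def lid(u=None):
    from scipy.optimize import minimize_scalar
    for c in("side","top"):
        eyes.snapshot(c)
        for x in spotter.place_of(c,"lid_edge")[:1]:
            g=lambda a:np.linalg.norm(proj(c,W(.09-.21*np.cos(a),0,.0955+.21*np.sin(a)))-x["location"])
            r=minimize_scalar(g,bounds=(-.1,1.9),method="bounded");print(c,"lid",round(r.x,2),"px off",round(r.fun,1),"p",round(x["p"],2))
E
python3 -m crank '[0,0,0,0,-11.5,-9.6,0, 0,0,0,0,-11.5,-9.6,0, 0,0,0,0,-11.5,-9.6,0, 0,0,0,0,-11.5,-9.6,0, 0,0,0,0,0,0,0]'
python3 -c "
from h import *
show();lid();cv2.imwrite('pics/push.png',eyes.snapshot('side')[20:260,100:340])"
```

```text
clock: 5.68
tool_pos: [0.5802, 0.2222, 0.296]
orientation: [139.4, 0.5, 168.5]
force: [-10.2, 4.8, 28.0]
opening: 0.0006
gripper_force: 11.7
t 5.67 X,u,z mm [137.1 -19.6 296. ] F [-10.2   4.8  28. ] q [  14.    7.   -4.  -40.  -65. -102.]
rotvec to go [0.011 0.006 0.006]
side lid 1.59 px off 2.3 p 0.6
top lid 1.57 px off 3.0 p 0.7
```

View pics/push.png

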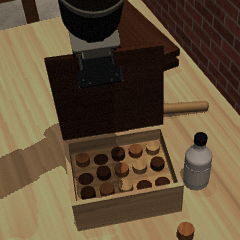

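The lid is now at about 1.58 rad, but the tool is pressing down on it with 28 N. I'll raise the tool a little and then go on.

```bash
python3 -m crank '[0,0,0,0,6.4,-7.7,0, 0,0,0,0,6.4,-7.7,0, 0,0,0,0,0,0,0]'
python3 -c "
from h import *
show();lid()"
```

```text
clock: 6.3
tool_pos: [0.5794, 0.2201, 0.3082]
orientation: [139.9, 0.1, 168.4]
force: [-0.5, 0.0, -0.6]
opening: 0.0006
gripper_force: 0.0
t 6.3 X,u,z mm [134.8 -19.9 308.2] F [-0.5  0.  -0.6] q [  14.    7.   -3.  -39.  -66. -104.]
rotvec to go [0.002 0.002 0.   ]
side lid 1.64 px off 0.5 p 0.96
top lid 1.6 px off 2.7 p 0.81
```

```bash
python3 -m crank '[0,0,0,0,-9.6,-8,0, 0,0,0,0,-9.6,-8,0, 0,0,0,0,-9.6,-8,0, 0,0,0,0,-9.6,-8,0]'
python3 -c "
from h import *
show();lid()"
```

```text
clock: 7.0
tool_pos: [0.5687, 0.1705, 0.3066]
orientation: [139.9, -0.0, 168.5]
force: [-0.1, 1.2, -0.5]
opening: 0.0005
gripper_force: 0.3
t 7.0 X,u,z mm [ 84.1 -20.5 306.6] F [-0.1  1.2 -0.5] q [  9.   6.  -3. -40. -70. -99.]
rotvec to go [ 0.001  0.    -0.001]
side lid 1.4 px off 1.6 p 0.85
top lid 1.33 px off 1.6 p 0.57
```

```bash
python3 -m crank '[0,0,0,0,29,-34.5,0, 0,0,0,0,-46,-38.6,0, 0,0,0,0,-46,-38.6,0, 0,0,0,0,-46,-38.6,0, 0,0,0,0,-46,-38.6,0]'
python3 -c "
from h import *
show();lid();go(-.135,-.03,.19);go(-.1,-.03,.19)"
```

```text
clock: 7.82
tool_pos: [0.5206, -0.0653, 0.3516]
orientation: [139.9, 0.0, 168.5]
force: [2.1, -0.0, -0.9]
opening: 0.0002
gripper_force: 0.0
t 7.83 X,u,z mm [-156.5  -20.6  351.6] F [ 2.1 -0.  -0.9] q [-18.   8.   5. -40. -91. -83.]
rotvec to go [0.002 0.    0.   ]
top lid 1.22 px off 0.7 p 0.76
shift to (-0.135, -0.03, 0.19) [  9.8 -87.6 136.6]
shift to (-0.1, -0.03, 0.19) [ 10.  -60.8 159.2]
```

```bash
python3 -m crank '[0,0,0,2,-29,45.5,0, 0,0,0,2,-29,45.5,0, 0,0,0,2,-29,45.5,0, 0,0,0,0,38,32,0]'
python3 -c "
from h import *
show();lid()"
```

```text
clock: 8.52
tool_pos: [0.5274, 0.008, 0.1862]
orientation: [139.9, -0.5, 168.4]
force: [0.6, 0.4, 1.1]
opening: 0.0006
gripper_force: 0.0
t 8.53 X,u,z mm [-83.4 -28.5 186.2] F [0.6 0.4 1.1] q [-10.  14. -10. -43. -71. -75.]
rotvec to go [ 0.001 -0.005 -0.007]
top lid 1.01 px off 1.3 p 0.93
```

Now I hold still and wait for the lid to come down on the finger.

```bash
Z='0,0,0,0,0,0,0'
python3 -m crank '[0,0,0,0,0,0,0, 0,0,0,0,0,0,0, 0,0,0,0,0,0,0, 0,0,0,0,0,0,0, 0,0,0,0,0,0,0]' >/dev/null
python3 -m crank '[0,0,0,0,0,0,0, 0,0,0,0,0,0,0, 0,0,0,0,0,0,0, 0,0,0,0,0,0,0, 0,0,0,0,0,0,0]' >/dev/null
python3 -m crank '[0,0,0,0,0,0,0, 0,0,0,0,0,0,0, 0,0,0,0,0,0,0, 0,0,0,0,0,0,0, 0,0,0,0,0,0,0]'
python3 -c "
from h import *
show();lid()
a,b=eyes.snapshot('side'),eyes.snapshot('top')
cv2.imwrite('pics/catch.png',np.hstack([cv2.resize(a[60:300,100:340],(399,399)),cv2.resize(b[90:330,150:390],(399,399))]))"
```

```text
clock: 10.6
tool_pos: [0.5294, 0.007, 0.1912]
orientation: [139.9, 0.0, 168.5]
force: [-0.2, -1.7, -1.3]
opening: 0.0004
gripper_force: 0.9
t 10.6 X,u,z mm [-83.9 -26.4 191.2] F [-0.2 -1.7 -1.3] q [-10.  14. -10. -43. -72. -75.]
rotvec to go [ 0.002  0.    -0.   ]
top lid 0.49 px off 2.6 p 0.91
```

View pics/catch.png

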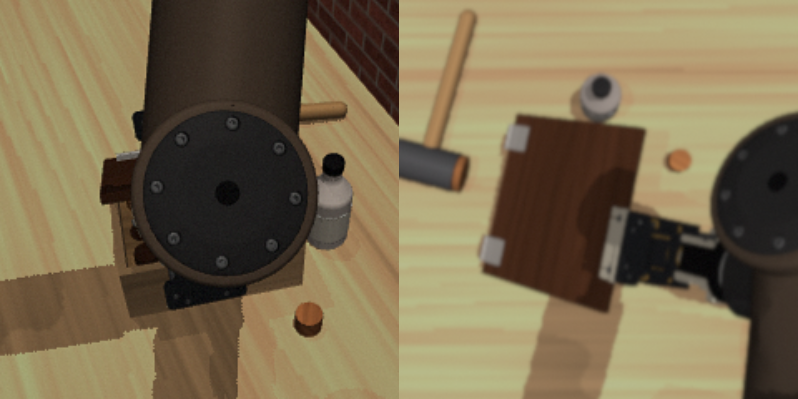

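The lid rests on the finger at about 0.5–0.6 rad, with the tip under the lip at (615,245) in the right crop. I'll hold a moment longer and then lower it along the arc.

```bash
python3 -m crank '[0,0,0,0,0,0,0, 0,0,0,0,0,0,0, 0,0,0,0,0,0,0, 0,0,0,0,0,0,0, 0,0,0,0,0,0,0]'
python3 -c "
from h import *
show();lid()"
python3 -m crank '[0,0,0,0,-5.1,2.4,0, 0,0,0,0,-5.1,2.4,0, 0,0,0,0,-5.1,2.4,0, 0,0,0,0,-5.1,2.4,0, 0,0,0,0,-5.1,2.4,0]' | grep force
python3 -m crank '[0,0,0,0,-5.1,2.4,0, 0,0,0,0,-5.1,2.4,0, 0,0,0,0,-5.1,2.4,0, 0,0,0,0,-5.1,2.4,0, 0,0,0,0,-5.1,2.4,0]' | grep force
python3 -c "
from h import *
show();lid()"
```

```text
clock: 11.52
tool_pos: [0.5294, 0.0071, 0.1912]
orientation: [139.9, 0.0, 168.5]
force: [0.9, -2.5, -1.1]
opening: 0.0003
gripper_force: 0.9
t 11.53 X,u,z mm [-83.9 -26.4 191.2] F [ 0.9 -2.5 -1.1] q [-10.  14. -10. -43. -72. -75.]
rotvec to go [ 0.002  0.    -0.   ]
top lid 0.44 px off 0.8 p 0.79
force: [-0.8, -3.3, 0.2]
gripper_force: 1.5
force: [-0.6, -1.6, -0.9]
gripper_force: 1.0
t 12.97 X,u,z mm [-107.3  -26.6  139.5] F [-0.6 -1.6 -0.9] q [-13.  18. -12. -44. -69. -69.]
rotvec to go [ 0.002  0.    -0.001]
side lid -0.1 px off 57.9 p 0.48
top lid 0.1 px off 1.2 p 0.61
```

```bash
python3 -m crank '[0,0,0,0,-3.6,2.8,0, 0,0,0,0,-3.6,2.8,0, 0,0,0,0,-3.6,2.8,0, 0,0,0,0,-3.6,2.8,0, 0,0,0,0,-3.6,2.8,0]' | grep force
python3 -c "
from h import *
show()
a,b=eyes.snapshot('side'),eyes.snapshot('top')
cv2.imwrite('pics/low.png',np.hstack([cv2.resize(a[60:300,100:340],(399,399)),cv2.resize(b[90:330,150:390],(399,399))]))"
```

```text
force: [-3.5, -9.5, 0.7]
gripper_force: 4.1
t 13.8 X,u,z mm [-113.7  -26.6  117.3] F [-3.5 -9.5  0.7] q [-14.  20. -12. -44. -67. -66.]
rotvec to go [-0.  0.  0.]
```

View pics/low.png

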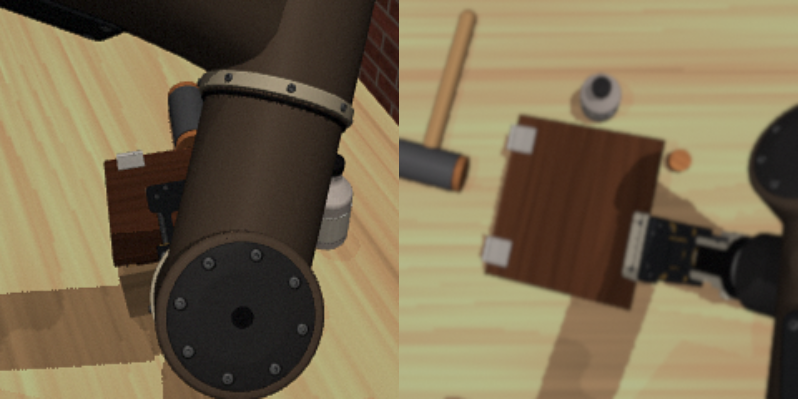

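The lid is low and still on the finger. The 9.5 N horizontal force means the lip is dragging outward along the finger, so I'll bias the motion forward so that the lip slides toward the tip.

```bash
python3 -m crank '[0,0,0,0,-2.3,-1.9,0, 0,0,0,0,-3.7,2.8,0, 0,0,0,0,-3.7,2.8,0, 0,0,0,0,0,0,0]' | grep force
python3 -c "
from h import *
show()"
python3 -m crank '[0,0,0,0,-3.7,2.8,0, 0,0,0,0,-3.7,2.8,0, 0,0,0,0,0,0,0]' | grep force
python3 -c "
from h import *
show();lid()"
```

```text
force: [-0.7, -1.2, -1.4]
gripper_force: 1.4
t 14.4 X,u,z mm [-117.3  -26.5  108. ] F [-0.7 -1.2 -1.4] q [-14.  20. -13. -44. -67. -65.]
rotvec to go [ 0.002 -0.    -0.001]
force: [0.2, -1.2, -1.3]
gripper_force: 0.8
t 14.78 X,u,z mm [-119.2  -26.5   99. ] F [ 0.2 -1.2 -1.3] q [-15.  21. -13. -45. -66. -64.]
rotvec to go [ 0.002  0.    -0.001]
top lid 0.1 px off 2.9 p 0.61
```

```bash
python3 -m crank '[0,0,0,0,-3.4,2.4,0, 0,0,0,0,-3.4,2.4,0, 0,0,0,0,-3.4,2.4,0, 0,0,0,0,0,0,0]' | grep force
python3 -m crank '[0,0,0,0,-3.4,2.4,0, 0,0,0,0,-3.4,2.4,0, 0,0,0,0,0,0,0]' | grep force
python3 -c "
from h import *
show()"
```

```text
force: [-0.4, -1.2, -1.4]
gripper_force: 0.8
force: [-1.0, -0.4, -2.5]
gripper_force: 0.9
t 15.85 X,u,z mm [-124.7  -26.5   79. ] F [-1.  -0.4 -2.5] q [-15.  23. -13. -45. -65. -62.]
rotvec to go [ 0.002  0.    -0.001]
```

```bash
python3 -m crank '[0,0,0,0,-2.2,1.4,0, 0,0,0,0,-2.2,1.4,0, 0,0,0,0,0,0,0]' | grep force
python3 -m crank '[0,0,0,0,-2.2,1.4,0, 0,0,0,0,-2.2,1.4,0, 0,0,0,0,0,0,0]' | grep force
python3 -c "
from h import *
show()
a,b=eyes.snapshot('side'),eyes.snapshot('top')
cv2.imwrite('pics/shut.png',np.hstack([cv2.resize(a[60:300,100:340],(399,399)),cv2.resize(b[90:330,150:390],(399,399))]))"
```

```text
force: [0.2, 0.5, -0.0]
gripper_force: 0.0
force: [0.1, -0.2, -0.1]
gripper_force: 0.0
t 16.6 X,u,z mm [-127.7  -26.6   69.2] F [ 0.1 -0.2 -0.1] q [-16.  24. -14. -45. -65. -61.]
rotvec to go [ 0.002  0.    -0.001]
```

The contact force has vanished, so the lid is shut. I'll move straight out to the front.

```bash
python3 -m crank '[0,0,0,0,-15.3,-12.9,0, 0,0,0,0,-38,-32,0, 0,0,0,0,-38,-32,0, 0,0,0,0,-38,-32,0, 0,0,0,0,0,-50,0]'
python3 -m crank '[0,0,0,0,0,-50,0, 0,0,0,0,0,-50,0, 0,0,0,0,0,0,0]'
python3 -c "
from h import *
show()
a,b=eyes.snapshot('side'),eyes.snapshot('top')
cv2.imwrite('pics/end.png',np.hstack([cv2.resize(a[60:300,100:340],(399,399)),cv2.resize(b[90:330,150:390],(399,399))]))
lid()
for t in('mallet','glue','plug'):
    for c in('side','top'):
        l=spotter.place_of(c,t)
        if l: print(t,c,onz(c,l[0]['location'],0).round(3),round(l[0]['p'],2))"
```

```text
clock: 17.32
tool_pos: [0.4779, -0.2351, 0.1054]
orientation: [139.8, -0.3, 168.4]
force: [0.6, 0.7, -0.4]
opening: 0.0003
gripper_force: 0.0
clock: 17.7
tool_pos: [0.4674, -0.3003, 0.1868]
orientation: [140.1, 0.3, 168.3]
force: [0.4, 0.8, -0.5]
opening: 0.0005
gripper_force: 0.0
t 17.7 X,u,z mm [-397.4  -25.9  186.8] F [ 0.4  0.8 -0.5] q [-39.  26.   6. -35. -90. -57.]
rotvec to go [-0.002  0.005  0.001]
top lid 0.1 px off 4.5 p 0.96
glue top [0.737 0.033 0.   ] 0.64
plug top [ 0.652 -0.087  0.   ] 0.45
```

View pics/end.png

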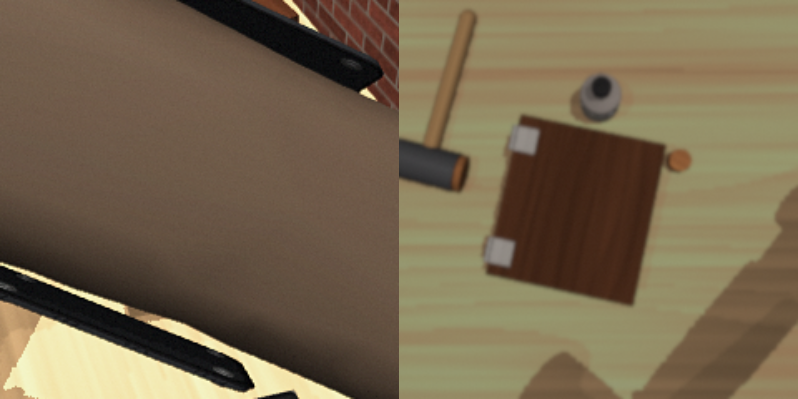

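The top view shows the lid flat on the case, with the front edge along (665,147) to (632,303). The mallet, glue bottle and plug are where they were, and the arm is clear.

```bash
python3 -c "
from h import *
print(ctrl.close_job())"
```

```text
the job is handed in; nothing more can be done
None
```

I handed the job in at about 18 s on the clock: the lid was tipped, fell on its own, was caught on the finger at roughly 0.5 rad, and was lowered shut without a bang. The arm ended clear, and the mallet, glue bottle and plug look unmoved. The hand-in returned no verdict, and I judged the lid shut from the finger force dropping to zero and the top camera picture.

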